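# Gauge two bored holes of a sprayed door sample

## Task

A white sprayed door sample rides on a two-way slide table under a fixed gauge probe that reads the paint build-up in its bored holes. By the table's upright black post, bring the large round hinge hole centrally under the probe tip and keep it still there for two seconds, then bring the small round hole centrally under the tip and leave it there, with the post released. The oblong slot is not measured.

Things in the scene. Friction and masses are not known exactly. Their poses are not given: they have to be found in the camera images.
- post (a point): Black upright round post, 25 mm diameter, on the near end of the slide table: moves table and sample. Point on its axis, 100 mm above the work surface; post top at 120 mm, table plate at 58, post's 34 mm foot up to 67; sample edge 45 mm from the axis. The table only slides level, 60 mm either way along the stand's x, 65 along y, dragging about 2 N plus 10 N per m/s; it stays where left.
- big_hole (a point): Centre of the large round hinge hole, 35 mm diameter, brown wood inside, at the top face (74 mm above the work surface) of the white sample, 200 x 190 x 16 mm, fixed on the slide table. In the stand's axes it lies 190 mm further along x and 50 mm further along y than the post. It can be slid to the tip well within travel.
- small_hole (a point): Centre of the small round hole, 15 mm diameter, brown wood inside, at the sample's top face (74 mm above the work surface). In the stand's axes it lies 170 mm further along x and 50 mm less along y than the post. It can be slid to the tip well within travel. The oblong slot, 14 x 60 mm, nearer the post, is not used.
- probe_tip (a point): Tip of the fixed pointed steel probe, 90 mm above the work surface. Its 16 mm black holder hangs from a level aluminium arm (top at 175 mm incl. holder) that runs to a 22 mm column on the far side, 185 mm from the tip along the stand's x; column top 182 mm. The stand's x points away from the robot, y to the left, turned by up to 0.25 rad; this point has its axes.

How it is judged:
By the outcome, as a careful person would: the job done as asked, in the order asked, and still so for the second after the job is handed in, with the robot touching nothing.
It also fails if it takes over 38 s, if anything falls off the work surface, if the arm or the gripper's body presses on something with over 40 N, if the wrist force passes 120 N, or if a joint passes its speed limit or range.

## Robot

A 6-joint arm with a two-finger parallel gripper is mounted at the origin on the work surface. World frame = base frame: x ahead of the robot, y to its left, z up, the work surface at z = 0. Lengths are in m, angles in rad, forces in N, time in s.
With the tool pointing down it reaches from about 0.425 to 0.925 m from the base axis. Payload 12.5 kg.
Tool frame: the origin (TCP) lies midway between the tips of the shut fingers; the grasp point (between the pads) lies 19 mm behind it; z points along the fingers, y is the direction in which the jaws open and shut (so a half turn about z gives the same grasp; the last joint's range is limited). The gripper opens to 85 mm and grips with 20 to 120 N. Pads are 22 mm wide; open, the fingers measure 114 mm over their backs; the gripper's body (76 mm by 85 mm) begins 54 mm behind the grasp point. The pads swing forward as they close: fully open they stand 13 mm farther back than shut.
Start: joints at [-1.416, 0.491, 1.559, -0, 1.092, -0.106], TCP at [0.161, -0.604, 0.231] pointing down, gripper open.
Joint ranges: [-3.1, 3.1], [-0.84, 2.19], [0.05, 2.79], [-1.13, 4.28], [0.06, 2.93], [-2.69, 2.69]. Speed limits (rad/s): [2.22, 2.22, 2.79, 3.14, 3.14, 3.14].

## Interface

Orientations are given as a 3x3 rotation matrix whose columns are the frame's x, y, z axes.
In Python, from plant import get_obs, viewer, arm, spotter gives the robot as it stands.
- The arm moves only by the tool carry_out, never from a script. Its argument "targets" is a list of rows, each an object of numbers: "wx", "wy", "wz": the turn, a rotation vector about the tool's x, y, z in degrees; "x", "y", "z": the shift along the tool's x, y, z in mm; "grip": the closure, from 0 (fully open) to 1 (shut). A call has 1 to 20 rows; each row shifts and turns the commanded pose from where the row before left it, along the tool's axes as they then stand; what a row does not reach is not made up. A row lasts 1/10 s, in which the tool goes at most 50 mm and 8.59 degrees, less where a joint would pass 70% of its speed; a pose out of reach is approached as far as the arm can. A call is refused whole if a number of a shift passes 50 or a number of a turn 8.59, either way. A call with a gripper value outside its range is refused whole. The fingers move at their own pace and stop on an object; "grip_force" is the grip in N (left out, the last holds). Time passes only in rows, so rows that do not move let the fingers close. It gives the time, the measured TCP pose, the force and the opening at its end, in the units of the state.
- get_obs(): the state, without advancing time (a new reading comes with each control period).
- viewer.read_camera(name): name is "scene" or "top" or "wrist"; returns (picture, depth): 480x640x3 uint8, red, green, blue; 480x640 float32, m along the optical axis (not along the pixel's ray), 0 where there is no reading.
- viewer.camera_info(name): a dict with "vertical_fov" (degrees; the focal length in pixels is half the picture's height over the tangent of half this angle, whatever the lens; pixels are square), "cx", "cy" (the principal point, pixels), "dist_coeffs" ([k1, k2, p1, p2, k3] as OpenCV has them; the pictures are not rectified), "R" (3x3) and "t" (3): a world point X has camera coordinates R X + t; the wrist camera has in their place "T_tool_cam" (4x4, takes a point from camera to tool coordinates, whose origin is the TCP and whose axes are the flange's). Camera axes: x right, y down, z forward; pixel columns grow to the right and rows downward; lengths in m; the calibration is good to about 2 mm. A picture is of the moment at which its call begins: read the wrist's pose just before it. camera_info takes no time and is no camera call.
- arm.finish_job(): hands the job in, once; it reports no verdict.
Trained networks look in the newest picture that a camera, given by its name, has taken for a name from the list of things; names that differ only in an ending like _2 or _b are one class to them, and where a whole thing is asked for, a point or a joint stands for the part that bears it (a point fixed in the world has none). Each returns a list of dicts, best first, with "confidence" (0 to 1); they miss things now and then, are a little off and sometimes report something else, mostly with a low value. They report only what shows in the picture. A call takes as long as a camera call.
- spotter.recognise(camera, name): "box" ([left, top, right, bottom] in pixels, round what is visible of it).
- spotter.silhouettes(camera, name): "pixels" (480x640 bool, what is visible of it) and "box" ([left, top, right, bottom] in pixels, round what is visible of it).
- spotter.spot_point(camera, name): "xy" ([column, row] in pixels: a listed point, or the origin of a listed thing).
The state is a dict: "clock": time; "qpos": joint angles; "qd": joint speeds; "tau": joint torques, N m; "ee_pos": TCP position; "tcp_rot": TCP orientation; "ft_force": force on the tool from outside, world axes, zero at the start; "wrist_torque": the same for the moment, N m; "opening": finger opening in m.
Only numpy, scipy, OpenCV 4.12 (cv2) and the standard library are available. Lean on these libraries where they do the work, as an engineer would, in place of code of your own. Each camera call takes 0.05 s, during which the arm holds its last target.

## Working session

There is one attempt and no reset: what is moved stays moved. The work goes in short steps, Python scripts to look and compute and a tool call to move; the robot and the scene stay as the last step left them, time stands still between calls to the robot, and variables do not carry over. Pictures are saved under pics/ and viewed, and the job is handed in when it is done.

Besides the shell and the picture viewer there is one more tool, called after "Emit:" as name([rows], argument=value, ...), one row to a line, values as JSON. carry_out: Moves the arm, as the interface text tells. Its arguments: {"type":"object","properties":{"targets":{"type":"array"},"grip_force":{"type":"number"}},"required":["targets"]}

```bash
ls; mkdir -p pics
cat > h.py <<'E'
import numpy as np, cv2
from plant import get_obs, viewer, arm, spotter
def K(ci):
    f=240/np.tan(np.radians(ci["vertical_fov"])/2)
    return np.array([[f,0,ci["cx"]],[0,f,ci["cy"]],[0,0,1.]]),np.array(ci["dist_coeffs"],float)
def pose(name,o=None):
    ci=viewer.camera_info(name)
    if name=="wrist":
        o=o or get_obs(); T=np.eye(4);T[:3,:3]=o["tcp_rot"];T[:3,3]=o["ee_pos"]
        W=T@np.array(ci["T_tool_cam"]); return ci,W[:3,:3],W[:3,3]
    R=np.array(ci["R"]);t=np.array(ci["t"]); return ci,R.T,-R.T@t
def ray_z(name,uv,z,o=None):
    ci,R,c=pose(name,o);k,d=K(ci)
    n=cv2.undistortPoints(np.array([[uv]],float),k,d)[0,0]
    r=R@np.array([n[0],n[1],1]); return c+r*(z-c[2])/r[2]
def proj(name,P,o=None):
    ci,R,c=pose(name,o);k,d=K(ci)
    rv=cv2.Rodrigues(R.T)[0]
    return cv2.projectPoints(np.array([P],float),rv,-R.T@c,k,d)[0].ravel()
E
python3 - <<'E'
from h import *
print(get_obs())
Z=dict(post=.1,big_hole=.074,small_hole=.074,probe_tip=.09)
for n in ["scene","top","wrist"]:
    p,d=viewer.read_camera(n); cv2.imwrite(f"pics/{n}0.png",p[:,:,::-1])
    ci,R,c=pose(n);print(n,c.round(3),R[:,2].round(2))
    if n!="wrist":
        for k in Z:
            r=spotter.spot_point(n,k)
            for q in r[:2]: print(n,k,np.round(q["xy"],1),round(q["confidence"],2),ray_z(n,q["xy"],Z[k]).round(4))
E
```

```text
pics
{'clock': 0.0, 'qpos': array([-1.41557339e+00,  4.91574211e-01,  1.55945117e+00, -5.26431532e-06,
        1.09167979e+00, -1.05640747e-01]), 'qd': array([-1.32415833e-03, -6.89060807e-04, -5.86433668e-04,  1.95234715e-05,
       -1.04278843e-04, -7.90071404e-04]), 'tau': array([ 2.46144933e-03, -6.18449235e+01, -2.61591518e+01, -1.14897884e-04,
        4.04975537e-03,  1.65766323e-05]), 'ee_pos': array([ 0.1611588 , -0.60363631,  0.23071804]), 'tcp_rot': array([[ 9.66166964e-01,  2.57917365e-01, -1.76611863e-04],
       [ 2.57917401e-01, -9.66166346e-01,  1.09842501e-03],
       [ 1.12666448e-04, -1.10681323e-03, -9.99999381e-01]]), 'ft_force': array([-0.65876629, -0.33671893,  0.36867285]), 'wrist_torque': array([ 0.03436542,  0.04165474, -0.00804569]), 'opening': 0.08568409567427132}
scene [ 0.986 -0.073  0.64 ] [-0.57  0.17 -0.8 ]
scene post [328.6 225.5] 0.98 [0.5884 0.0635 0.1   ]
scene big_hole [392.2 340.9] 0.77 [0.7829 0.0934 0.074 ]
scene small_hole [315.1 338.9] 0.61 [ 0.7499 -0.0059  0.074 ]
scene probe_tip [333.5 287.3] 0.61 [0.6891 0.0394 0.09  ]
top [0.586 0.048 0.802] [ 0.05 -0.02 -1.  ]
top post [299.1 277. ] 0.83 [0.5855 0.0615 0.1   ]
top big_hole [275.8 109.1] 0.78 [0.7855 0.0931 0.074 ]
top small_hole [361.5 139. ] 0.81 [ 0.7511 -0.0099  0.074 ]
top probe_tip [320.9 184.8] 0.94 [0.6927 0.0381 0.09  ]
wrist [ 0.234 -0.583  0.374] [-0.28 -0.08 -0.96]
```

View pics/scene0.png

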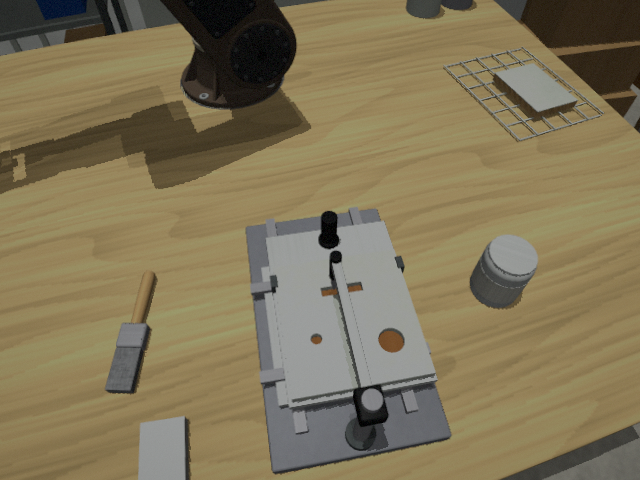

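View pics/top0.png

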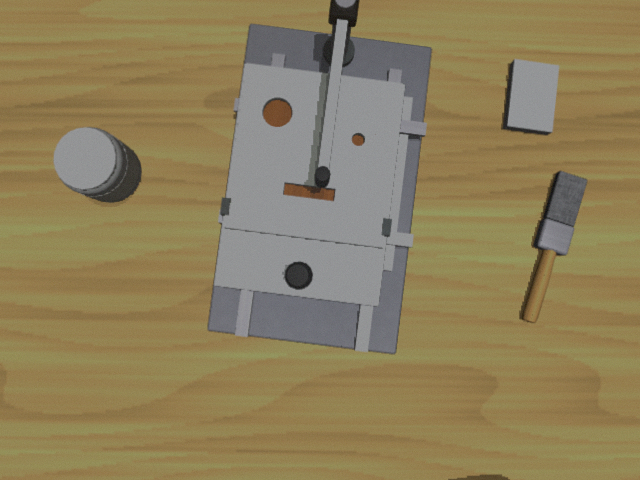

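```bash
cat >> h.py <<'E'
def holes(n,pic,o=None,z=.074):
    hsv=cv2.cvtColor(pic,cv2.COLOR_RGB2HSV)
    m=((hsv[...,1]>140)&(hsv[...,0]<16)&(hsv[...,2]>40)).astype(np.uint8)
    out=[]
    N,lab,st,ce=cv2.connectedComponentsWithStats(m)
    for i in range(1,N):
        if st[i,4]<40: continue
        c,_=cv2.findContours((lab==i).astype(np.uint8),cv2.RETR_EXTERNAL,cv2.CHAIN_APPROX_NONE)
        pts=c[0][:,0,:].astype(float)
        W=np.array([ray_z(n,p,z,o)[:2] for p in pts])
        (cx,cy),r=cv2.minEnclosingCircle((W*1000).astype(np.float32))
        out.append((ce[i].round(1),st[i,4],ray_z(n,ce[i],z,o)[:2].round(4),(round(cx,1),round(cy,1),round(2*r,1))))
    return out
E
python3 - <<'E'
from h import *
for n,b in [("scene",(300,235,400,375)),("top",(230,80,390,300))]:
    p=cv2.imread(f"pics/{n}0.png")[:,:,::-1].copy()
    for r in holes(n,p): print(n,*r)
    x0,y0,x1,y1=b
s=cv2.imread("pics/scene0.png")[240:320,290:390]; t=cv2.imread("pics/top0.png")[150:210,280:360]
cv2.imwrite("pics/z1.png",cv2.resize(s,(750,600),interpolation=cv2.INTER_CUBIC))
cv2.imwrite("pics/z2.png",cv2.resize(t,(800,600),interpolation=cv2.INTER_CUBIC))
E
```

```text
scene [354.4 287.9] 50 [0.6902 0.0715] (689.0, 71.6, 17.9)
scene [329.1 292. ] 61 [0.686  0.0342] (685.8, 34.1, 20.5)
scene [390.4 341. ] 388 [0.7823 0.091 ] (782.3, 91.0, 32.4)
scene [316.1 339.9] 48 [ 0.7517 -0.005 ] (751.1, -5.0, 11.7)
top [277.1 112.8] 549 [0.781  0.0914] (781.3, 91.3, 32.6)
top [357.5 139.6] 76 [ 0.7503 -0.0052] (750.4, -5.1, 12.3)
top [296.3 190.3] 223 [0.688  0.0669] (687.0, 65.6, 32.0)
top [324.4 194.2] 147 [0.684  0.0336] (684.9, 36.1, 26.7)
```

View pics/z1.png

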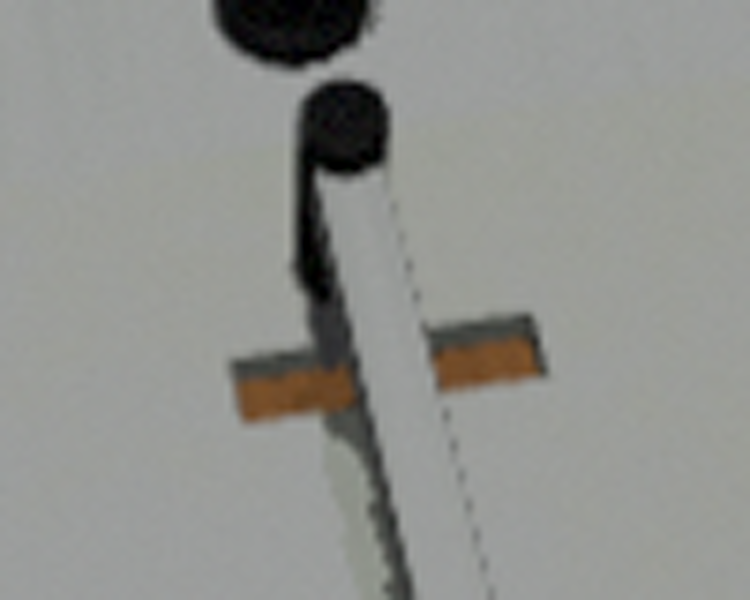

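View pics/z2.png

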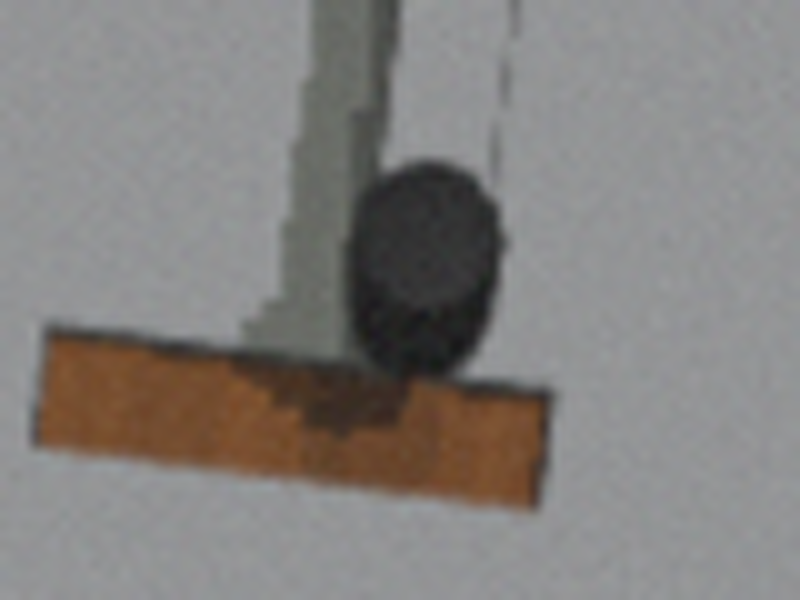

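Run:
```python
from h import *
for n,uv in [("top",(323,173.3)),("scene",(336,256.9))]: print(n,ray_z(n,uv,.175).round(4), proj(n,[.69,.038,.09]))
s=cv2.imread("pics/scene0.png"); t=cv2.imread("pics/top0.png")
L=[]
def ov(im,n,P,r):
    im=im.copy();big=None
    return im
def crop(im,n,P,r,w):
    u,v=proj(n,P).round().astype(int);x0,y0=u-w,v-w
    z=400/(2*w)
    c=cv2.resize(im[y0:y0+2*w,x0:x0+2*w],(400,400),interpolation=cv2.INTER_CUBIC)
    a=np.linspace(0,2*np.pi,60)
    q=np.array([proj(n,[P[0]+r*np.cos(b),P[1]+r*np.sin(b),.074]) for b in a])
    q=((q-[x0,y0]+.5)*z).round().astype(int)
    cv2.polylines(c,[q],True,(0,255,0),1); return c
B=[.781,.0915,.074];S=[.7505,-.005,.074]
cv2.imwrite("pics/c1.png",cv2.resize(np.vstack([np.hstack([crop(t,"top",B,.0175,25),crop(t,"top",S,.0075,13)]),np.hstack([crop(s,"scene",B,.0175,25),crop(s,"scene",S,.0075,13)])]),(600,600)))
```

```text
top [0.6919 0.0373 0.175 ] [320.93427306 187.13025596]
scene [0.694  0.0385 0.175 ] [332.77319794 288.08430034]
```

View pics/c1.png

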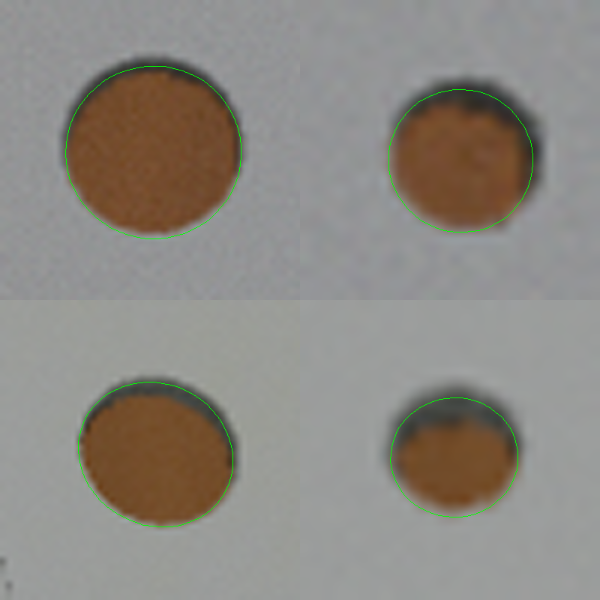

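The top view shows the post at (299,275), the big hole at (277,112), the small hole at (358,139) and the probe holder at (322,175). I'll travel to above the post now.

Emit:
carry_out([
  {"wz": 7.1},
  {"wz": 7.1},
  {"wz": 7.1},
  {"x": 12, "y": -25},
  {"x": 19, "y": -39},
  {"x": 21, "y": -42},
  {"x": 21, "y": -42},
  {"x": 21, "y": -42},
  {"x": 21, "y": -42},
  {"x": 21, "y": -42},
  {"x": 21, "y": -42},
  {"x": 21, "y": -42},
  {"x": 21, "y": -42},
  {"x": 21, "y": -42},
  {"x": 21, "y": -42},
  {"x": 21, "y": -42},
  {"x": 21, "y": -42},
  {"x": 21, "y": -42},
  {"x": 21, "y": -42},
  {"x": 20, "y": -35},
], grip_force=40)

```text
invalid input at $.targets[0]: expected keys wx, wy, wz, x, y, z, grip
```

Emit:
carry_out([
  {"wx": 0, "wy": 0, "wz": 7.1, "x": 0, "y": 0, "z": 0, "grip": 0},
  {"wx": 0, "wy": 0, "wz": 7.1, "x": 0, "y": 0, "z": 0, "grip": 0},
  {"wx": 0, "wy": 0, "wz": 7.1, "x": 0, "y": 0, "z": 0, "grip": 0},
  {"wx": 0, "wy": 0, "wz": 0, "x": 12, "y": -25, "z": 0, "grip": 0},
  {"wx": 0, "wy": 0, "wz": 0, "x": 19, "y": -39, "z": 0, "grip": 0},
  {"wx": 0, "wy": 0, "wz": 0, "x": 21, "y": -42, "z": 0, "grip": 0},
  {"wx": 0, "wy": 0, "wz": 0, "x": 21, "y": -42, "z": 0, "grip": 0},
  {"wx": 0, "wy": 0, "wz": 0, "x": 21, "y": -42, "z": 0, "grip": 0},
  {"wx": 0, "wy": 0, "wz": 0, "x": 21, "y": -42, "z": 0, "grip": 0},
  {"wx": 0, "wy": 0, "wz": 0, "x": 21, "y": -42, "z": 0, "grip": 0},
  {"wx": 0, "wy": 0, "wz": 0, "x": 21, "y": -42, "z": 0, "grip": 0},
  {"wx": 0, "wy": 0, "wz": 0, "x": 21, "y": -42, "z": 0, "grip": 0},
  {"wx": 0, "wy": 0, "wz": 0, "x": 21, "y": -42, "z": 0, "grip": 0},
  {"wx": 0, "wy": 0, "wz": 0, "x": 21, "y": -42, "z": 0, "grip": 0},
  {"wx": 0, "wy": 0, "wz": 0, "x": 21, "y": -42, "z": 0, "grip": 0},
  {"wx": 0, "wy": 0, "wz": 0, "x": 21, "y": -42, "z": 0, "grip": 0},
  {"wx": 0, "wy": 0, "wz": 0, "x": 21, "y": -42, "z": 0, "grip": 0},
  {"wx": 0, "wy": 0, "wz": 0, "x": 21, "y": -42, "z": 0, "grip": 0},
  {"wx": 0, "wy": 0, "wz": 0, "x": 21, "y": -42, "z": 0, "grip": 0},
  {"wx": 0, "wy": 0, "wz": 0, "x": 20, "y": -20, "z": 0, "grip": 0},
], grip_force=40)

```text
clock: 2.55
ee_pos: [0.5793, 0.029, 0.2314]
tcp_rot: [[0.994, -0.108, 0.0], [-0.108, -0.994, 0.0], [0.0, -0.0, -1.0]]
ft_force: [-0.6, 0.0, -0.2]
opening: 0.0857
```

Run:
```python
from h import *
o=get_obs();p,d=viewer.read_camera("wrist"); cv2.imwrite("pics/w1.png",p[:,:,::-1])
print(o["clock"],o["ee_pos"],o["tcp_rot"].round(4),o["qpos"].round(2))
R=o["tcp_rot"]
print("to post (tool mm)",1000*R.T@(np.array([.587,.0625,.08])-o["ee_pos"]))
r=spotter.spot_point("wrist","post");print([(q["xy"],q["confidence"],ray_z("wrist",q["xy"],.1,o)) for q in r[:1]])
print(proj("wrist",[.587,.0625,.12],o),proj("wrist",[.693,.038,.09],o))
```

```text
2.55 [0.57932302 0.02899971 0.23139903] [[ 9.941e-01 -1.084e-01  3.000e-04]
 [-1.084e-01 -9.941e-01  2.000e-04]
 [ 3.000e-04 -3.000e-04 -1.000e+00]] [-0.06  0.43  1.67  0.    1.04  1.62]
to post (tool mm) [  3.95711287 -34.09640233 151.40888091]
[]
[267.45437014 223.05192883] [286.91526448  54.90153885]
```

View pics/w1.png

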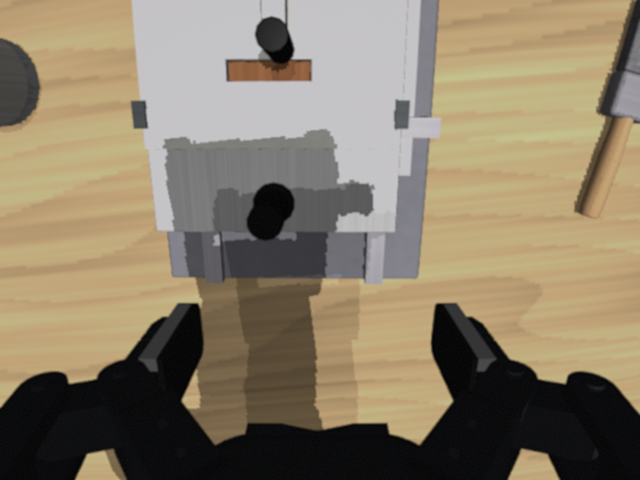

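The wrist view shows the post top at about (266,220) and the probe tip at about (285,55). Both match my estimates to 2–3 px, so I'm descending.

Emit:
carry_out([
  {"wx": 0, "wy": 0, "wz": 0, "x": 4, "y": -17, "z": 0, "grip": 0},
  {"wx": 0, "wy": 0, "wz": 0, "x": 0, "y": -17, "z": 10, "grip": 0},
  {"wx": 0, "wy": 0, "wz": 0, "x": 0, "y": 0, "z": 30, "grip": 0},
  {"wx": 0, "wy": 0, "wz": 0, "x": 0, "y": 0, "z": 35, "grip": 0},
  {"wx": 0, "wy": 0, "wz": 0, "x": 0, "y": 0, "z": 35, "grip": 0},
  {"wx": 0, "wy": 0, "wz": 0, "x": 0, "y": 0, "z": 25, "grip": 0},
  {"wx": 0, "wy": 0, "wz": 0, "x": 0, "y": 0, "z": 16, "grip": 0.2},
  {"wx": 0, "wy": 0, "wz": 0, "x": 0, "y": 0, "z": 0, "grip": 0.5},
  {"wx": 0, "wy": 0, "wz": 0, "x": 0, "y": 0, "z": 0, "grip": 1},
  {"wx": 0, "wy": 0, "wz": 0, "x": 0, "y": 0, "z": 0, "grip": 1},
  {"wx": 0, "wy": 0, "wz": 0, "x": 0, "y": 0, "z": 0, "grip": 1},
  {"wx": 0, "wy": 0, "wz": 0, "x": 0, "y": 0, "z": 0, "grip": 1},
  {"wx": 0, "wy": 0, "wz": 0, "x": 0, "y": 0, "z": 0, "grip": 1},
], grip_force=40)

```text
clock: 3.95
ee_pos: [0.5866, 0.0593, 0.0815]
tcp_rot: [[0.994, -0.111, 0.002], [-0.111, -0.994, 0.0], [0.002, -0.0, -1.0]]
ft_force: [-1.7, 0.9, 7.7]
opening: 0.0236
```

Run:
```python
from h import *
o=get_obs();p,d=viewer.read_camera("wrist"); cv2.imwrite("pics/w2.png",p[:,:,::-1])
print(o["clock"],o["ee_pos"],o["ft_force"],o["opening"])
R=o["tcp_rot"]
for h in holes("wrist",p,o): print(*h)
print(1000*R.T@np.array([-.0886,-.0536,0]))
```

```text
3.95 [0.58659422 0.0593132  0.08148371] [-1.74814647  0.87550915  7.65851284] 0.02360152024922904
[241.5  34.1] 77 [0.6909 0.0755] (690.5, 75.6, 7.4)
[324.1  42. ] 2445 [0.6849 0.0471] (681.0, 49.8, 56.3)
[381.8  35.2] 131 [0.6851 0.0268] (685.3, 27.1, 7.9)
[-82.11431583  63.08827131  -0.1707613 ]
```

View pics/w2.png

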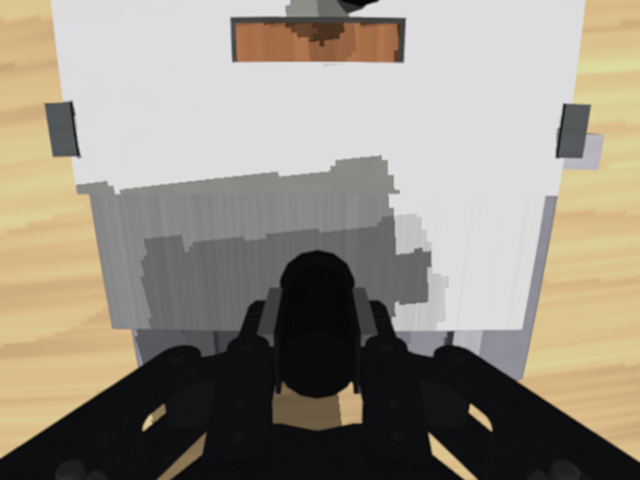

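Gripped (opening 24 mm). Now I'll slide the big hole towards the tip.

Emit:
carry_out([
  {"wx": 0, "wy": 0, "wz": 0, "x": -4, "y": 3, "z": 0, "grip": 1},
  {"wx": 0, "wy": 0, "wz": 0, "x": -8, "y": 6, "z": 0, "grip": 1},
  {"wx": 0, "wy": 0, "wz": 0, "x": -12, "y": 9, "z": 0, "grip": 1},
  {"wx": 0, "wy": 0, "wz": 0, "x": -12, "y": 9, "z": 0, "grip": 1},
  {"wx": 0, "wy": 0, "wz": 0, "x": -12, "y": 9, "z": 0, "grip": 1},
  {"wx": 0, "wy": 0, "wz": 0, "x": -12, "y": 9, "z": 0, "grip": 1},
  {"wx": 0, "wy": 0, "wz": 0, "x": -12, "y": 8, "z": 0, "grip": 1},
  {"wx": 0, "wy": 0, "wz": 0, "x": -7, "y": 5, "z": 0, "grip": 1},
  {"wx": 0, "wy": 0, "wz": 0, "x": -3, "y": 2, "z": 0, "grip": 1},
  {"wx": 0, "wy": 0, "wz": 0, "x": 0, "y": 0, "z": 0, "grip": 1},
  {"wx": 0, "wy": 0, "wz": 0, "x": 0, "y": 0, "z": 0, "grip": 1},
], grip_force=40)

```text
clock: 5.1
ee_pos: [0.4982, 0.0082, 0.0814]
tcp_rot: [[0.994, -0.111, 0.002], [-0.111, -0.994, -0.001], [0.002, 0.0, -1.0]]
ft_force: [-1.7, -2.1, 11.5]
opening: 0.0234
```

```bash
cat > look.py <<'E'
import sys
from h import *
tag=sys.argv[1]
o=get_obs();print(o["clock"],o["ee_pos"],o["ft_force"].round(1),o["tcp_rot"][:2,0])
C=[]
for n in ["top","scene"]:
    p,d=viewer.read_camera(n); cv2.imwrite(f"pics/{n}{tag}.png",p[:,:,::-1])
    for h in holes(n,p): print(n,*h)
    u,v=proj(n,[.693,.038,.074]).round().astype(int)
    c=p[v-35:v+25,u-30:u+30,::-1]
    C.append(cv2.resize(c,(400,400),interpolation=cv2.INTER_CUBIC));print(n,"origin",u-30,v-35)
cv2.imwrite(f"pics/look{tag}.png",np.hstack(C))
E
python3 look.py A
```

```text
5.1 [0.49819293 0.00815304 0.08140511] [-1.7 -2.1 11.5] [ 0.9938271  -0.11092598]
top [326.6 190.9] 245 [0.688 0.031] (692.4, 35.8, 32.0)
top [403.1 213.9] 84 [ 0.662  -0.0603] (662.0, -60.6, 13.0)
top [354.2 266.7] 506 [ 0.5985 -0.0029] (599.1, -3.1, 58.0)
top origin 291 152
scene [289.7 251.3] 101 [ 0.6003 -0.0027] (601.7, -2.5, 56.4)
scene [330.1 296.9] 220 [0.6942 0.0331] (694.5, 34.6, 28.3)
scene origin 303 260
```

View pics/lookA.png

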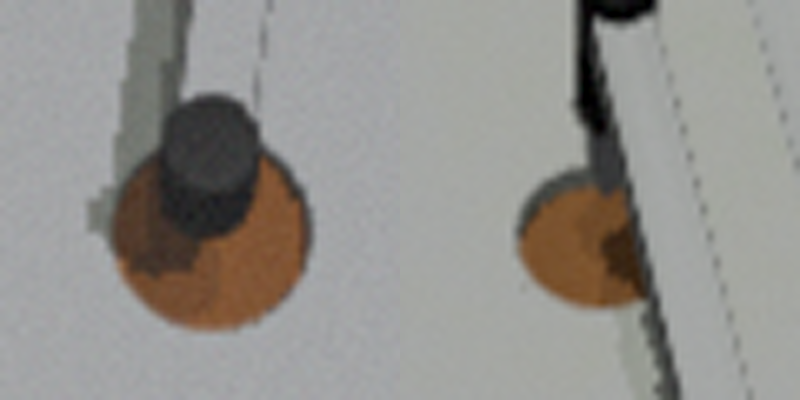

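```bash
cat > fit.py <<'E'
import sys
from h import *
# overlay rim circle + tip in crops
def ov(tag,P,r,tip,out):
    C=[]
    for n in ["top","scene"]:
        im=cv2.imread(f"pics/{n}{tag}.png");u,v=proj(n,tip).round().astype(int);x0,y0=u-20,v-20
        z=10;c=cv2.resize(im[y0:y0+40,x0:x0+40],(400,400),interpolation=cv2.INTER_CUBIC)
        q=np.array([proj(n,[P[0]+r*np.cos(b),P[1]+r*np.sin(b),.074]) for b in np.linspace(0,6.28,60)])
        cv2.polylines(c,[((q-[x0,y0]+.5)*z).round().astype(int)],True,(0,255,0),1)
        for X,col in [(tip,(255,0,255)),([*tip[:2],.074],(255,255,0)),([*tip[:2],.175],(0,255,255))]:
            a=((proj(n,X)-[x0,y0]+.5)*z).round().astype(int)
            cv2.circle(c,tuple(int(i) for i in a),3,col,-1)
        C.append(c)
    cv2.imwrite(out,np.hstack(C))
a=[float(x) for x in sys.argv[2:]]
ov(sys.argv[1],a[:2],a[2],[a[3],a[4],.09],f"pics/fit{sys.argv[1]}_{len(__import__('os').listdir('pics'))}.png")
E
python3 fit.py A .693 .036 .0175 .692 .0383; ls pics|grep fit
```

```text
fitA_11.png
```

View pics/fitA_11.png

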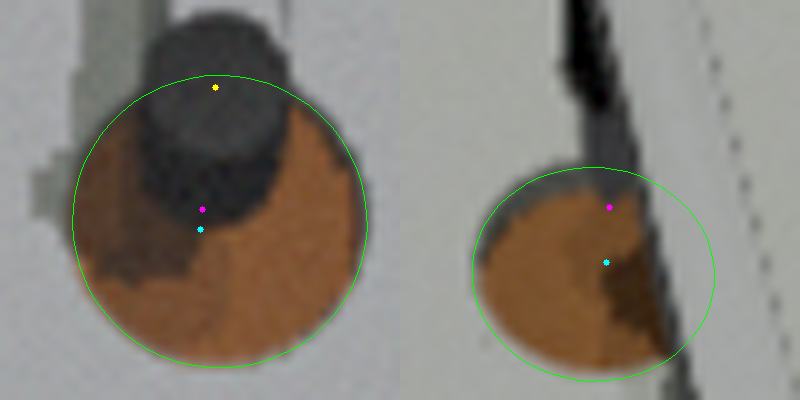

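The top crop shows the rim centred slightly right of and above the tip. The hole sits about 1 mm too far in x and 2.3 mm too low in y, so I'll trim by that.

Emit:
carry_out([
  {"wx": 0, "wy": 0, "wz": 0, "x": -1.2, "y": -2.2, "z": 0, "grip": 1},
  {"wx": 0, "wy": 0, "wz": 0, "x": 0, "y": 0, "z": 0, "grip": 1},
  {"wx": 0, "wy": 0, "wz": 0, "x": 0, "y": 0, "z": 0, "grip": 1},
  {"wx": 0, "wy": 0, "wz": 0, "x": 0, "y": 0, "z": 0, "grip": 1},
  {"wx": 0, "wy": 0, "wz": 0, "x": 0, "y": 0, "z": 0, "grip": 1},
], grip_force=40)

```text
clock: 5.7
ee_pos: [0.4979, 0.0106, 0.0814]
tcp_rot: [[0.994, -0.111, 0.003], [-0.111, -0.994, -0.001], [0.003, 0.0, -1.0]]
ft_force: [-0.0, -0.3, 10.4]
opening: 0.0235
```

```bash
python3 look.py B; python3 fit.py B .692 .0383 .0175 .692 .0383; ls pics|grep fitB
```

```text
5.7 [0.49786566 0.01059067 0.08141712] [-0.  -0.3 10.4] [ 0.99383638 -0.11081642]
top [324.1 191.9] 226 [0.6867 0.0339] (692.5, 38.7, 32.7)
top [400.9 214.1] 87 [ 0.6617 -0.0577] (661.9, -58.2, 13.0)
top [352. 267.] 503 [ 5.981e-01 -3.000e-04] (598.7, -0.8, 58.2)
top origin 291 152
scene [290.8 250.7] 104 [ 0.5997 -0.0008] (599.4, -0.2, 56.9)
scene [330.7 296.4] 192 [0.6937 0.0341] (694.3, 36.4, 27.9)
scene origin 303 260
fitB_15.png
```

```bash
cp pics/fitB_15.png pics/fitBv.png
python3 - <<'E'
import cv2
a=cv2.imread("pics/fitB_15.png");print(a.shape)
E
```

```text
(400, 800, 3)
```

View pics/fitBv.png

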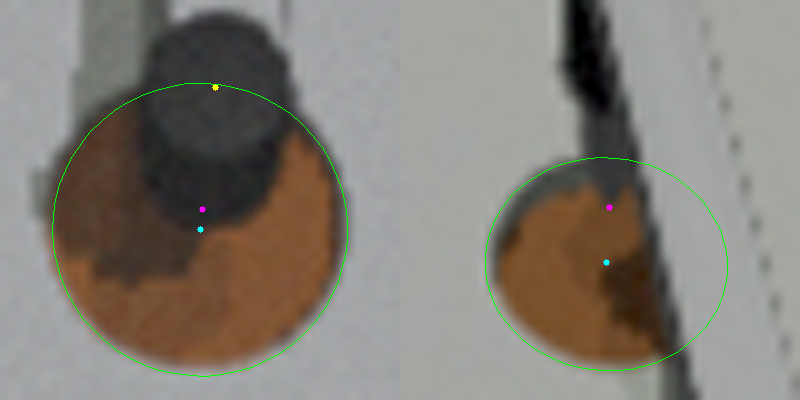

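The rim is now centred in y and about 0.8 mm long in x. I'll make one small trim and then hold.

Emit:
carry_out([
  {"wx": 0, "wy": 0, "wz": 0, "x": -1, "y": 0, "z": 0, "grip": 1},
  {"wx": 0, "wy": 0, "wz": 0, "x": 0, "y": 0, "z": 0, "grip": 1},
  {"wx": 0, "wy": 0, "wz": 0, "x": 0, "y": 0, "z": 0, "grip": 1},
  {"wx": 0, "wy": 0, "wz": 0, "x": 0, "y": 0, "z": 0, "grip": 1},
  {"wx": 0, "wy": 0, "wz": 0, "x": 0, "y": 0, "z": 0, "grip": 1},
  {"wx": 0, "wy": 0, "wz": 0, "x": 0, "y": 0, "z": 0, "grip": 1},
], grip_force=40)

```text
clock: 6.4
ee_pos: [0.497, 0.0107, 0.0814]
tcp_rot: [[0.994, -0.111, 0.003], [-0.111, -0.994, -0.001], [0.003, 0.0, -1.0]]
ft_force: [1.5, 0.0, 9.2]
opening: 0.0235
```

```bash
python3 look.py C; python3 fit.py C .692 .0383 .0175 .692 .0383; cp pics/fitC_*.png pics/fC.png
```

```text
6.4 [0.49697598 0.01071004 0.08142641] [1.5 0.  9.2] [ 0.99383373 -0.1108336 ]
top [323.8 192.6] 228 [0.6859 0.0343] (691.3, 38.9, 32.3)
top [400.8 214.8] 86 [ 0.6609 -0.0576] (660.8, -57.4, 12.7)
top [352.1 267.8] 505 [ 5.972e-01 -4.000e-04] (597.5, -0.8, 58.2)
top origin 291 152
scene [290.8 250.2] 101 [ 5.988e-01 -5.000e-04] (599.4, -0.2, 56.9)
scene [330.7 295.9] 189 [0.6928 0.0344] (693.6, 36.3, 28.0)
scene origin 303 260
```

View pics/fC.png

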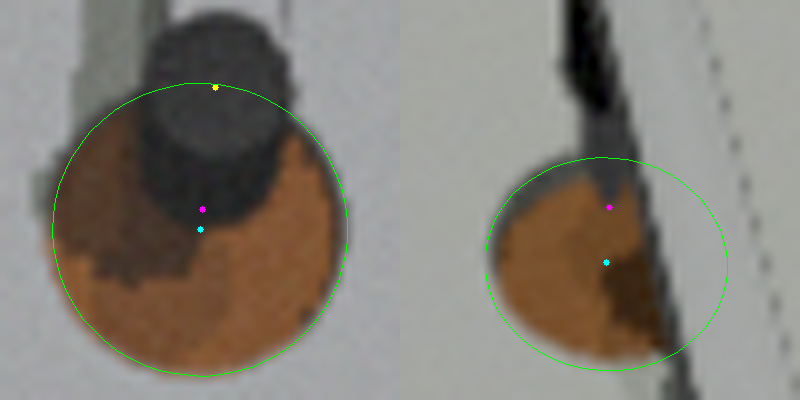

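The rim and tip now agree in both views: the tip is at the rim centre in the top crop, and the steel point shows at (610,203) in the scene crop. I'll hold still for more than 2 s.

Emit:
carry_out([
  {"wx": 0, "wy": 0, "wz": 0, "x": 0, "y": 0, "z": 0, "grip": 1},
  {"wx": 0, "wy": 0, "wz": 0, "x": 0, "y": 0, "z": 0, "grip": 1},
  {"wx": 0, "wy": 0, "wz": 0, "x": 0, "y": 0, "z": 0, "grip": 1},
  {"wx": 0, "wy": 0, "wz": 0, "x": 0, "y": 0, "z": 0, "grip": 1},
  {"wx": 0, "wy": 0, "wz": 0, "x": 0, "y": 0, "z": 0, "grip": 1},
  {"wx": 0, "wy": 0, "wz": 0, "x": 0, "y": 0, "z": 0, "grip": 1},
  {"wx": 0, "wy": 0, "wz": 0, "x": 0, "y": 0, "z": 0, "grip": 1},
  {"wx": 0, "wy": 0, "wz": 0, "x": 0, "y": 0, "z": 0, "grip": 1},
  {"wx": 0, "wy": 0, "wz": 0, "x": 0, "y": 0, "z": 0, "grip": 1},
  {"wx": 0, "wy": 0, "wz": 0, "x": 0, "y": 0, "z": 0, "grip": 1},
  {"wx": 0, "wy": 0, "wz": 0, "x": 0, "y": 0, "z": 0, "grip": 1},
  {"wx": 0, "wy": 0, "wz": 0, "x": 0, "y": 0, "z": 0, "grip": 1},
  {"wx": 0, "wy": 0, "wz": 0, "x": 0, "y": 0, "z": 0, "grip": 1},
  {"wx": 0, "wy": 0, "wz": 0, "x": 0, "y": 0, "z": 0, "grip": 1},
  {"wx": 0, "wy": 0, "wz": 0, "x": 0, "y": 0, "z": 0, "grip": 1},
  {"wx": 0, "wy": 0, "wz": 0, "x": 0, "y": 0, "z": 0, "grip": 1},
  {"wx": 0, "wy": 0, "wz": 0, "x": 0, "y": 0, "z": 0, "grip": 1},
  {"wx": 0, "wy": 0, "wz": 0, "x": 0, "y": 0, "z": 0, "grip": 1},
  {"wx": 0, "wy": 0, "wz": 0, "x": 0, "y": 0, "z": 0, "grip": 1},
  {"wx": 0, "wy": 0, "wz": 0, "x": 0, "y": 0, "z": 0, "grip": 1},
], grip_force=40)

```text
clock: 8.5
ee_pos: [0.497, 0.0107, 0.0814]
tcp_rot: [[0.994, -0.111, 0.003], [-0.111, -0.994, -0.001], [0.003, 0.0, -1.0]]
ft_force: [1.2, 0.0, 9.6]
opening: 0.0235
```

Emit:
carry_out([
  {"wx": 0, "wy": 0, "wz": 0, "x": 0, "y": 0, "z": 0, "grip": 1},
  {"wx": 0, "wy": 0, "wz": 0, "x": 0, "y": 0, "z": 0, "grip": 1},
  {"wx": 0, "wy": 0, "wz": 0, "x": 0, "y": 0, "z": 0, "grip": 1},
  {"wx": 0, "wy": 0, "wz": 0, "x": 0, "y": 0, "z": 0, "grip": 1},
  {"wx": 0, "wy": 0, "wz": 0, "x": 0, "y": 0, "z": 0, "grip": 1},
  {"wx": 0, "wy": 0, "wz": 0, "x": 0, "y": 0, "z": 0, "grip": 1},
  {"wx": 0, "wy": 0, "wz": 0, "x": 0, "y": 0, "z": 0, "grip": 1},
], grip_force=40)

```text
clock: 9.2
ee_pos: [0.497, 0.0107, 0.0814]
tcp_rot: [[0.994, -0.111, 0.003], [-0.111, -0.994, -0.001], [0.003, 0.0, -1.0]]
ft_force: [1.7, -0.4, 9.6]
opening: 0.0237
```

Emit:
carry_out([
  {"wx": 0, "wy": 0, "wz": 0, "x": 1, "y": -5, "z": 0, "grip": 1},
  {"wx": 0, "wy": 0, "wz": 0, "x": 2, "y": -10, "z": 0, "grip": 1},
  {"wx": 0, "wy": 0, "wz": 0, "x": 3, "y": -14, "z": 0, "grip": 1},
  {"wx": 0, "wy": 0, "wz": 0, "x": 3, "y": -14, "z": 0, "grip": 1},
  {"wx": 0, "wy": 0, "wz": 0, "x": 3, "y": -14, "z": 0, "grip": 1},
  {"wx": 0, "wy": 0, "wz": 0, "x": 3, "y": -14, "z": 0, "grip": 1},
  {"wx": 0, "wy": 0, "wz": 0, "x": 2, "y": -13, "z": 0, "grip": 1},
  {"wx": 0, "wy": 0, "wz": 0, "x": 2, "y": -9, "z": 0, "grip": 1},
  {"wx": 0, "wy": 0, "wz": 0, "x": 1, "y": -5, "z": 0, "grip": 1},
  {"wx": 0, "wy": 0, "wz": 0, "x": 0, "y": -2, "z": 0, "grip": 1},
  {"wx": 0, "wy": 0, "wz": 0, "x": 0, "y": 0, "z": 0, "grip": 1},
  {"wx": 0, "wy": 0, "wz": 0, "x": 0, "y": 0, "z": 0, "grip": 1},
], grip_force=40)

```text
clock: 10.4
ee_pos: [0.5275, 0.1083, 0.0814]
tcp_rot: [[0.994, -0.111, 0.002], [-0.111, -0.994, 0.0], [0.002, -0.0, -1.0]]
ft_force: [-0.7, 2.1, 10.2]
opening: 0.0233
```

```bash
python3 look.py D; python3 fit.py D .692 .0383 .0075 .692 .0383; cp pics/fitD_*.png pics/fD.png
```

```text
10.4 [0.52752458 0.1082931  0.08142814] [-0.7  2.1 10.2] [ 0.99385737 -0.11064559]
top [238.7 161.2] 561 [0.7218 0.1359] (721.7, 135.8, 32.3)
top [270.3 240.9] 496 [0.6275 0.0966] (628.5, 96.5, 58.0)
top origin 291 152
scene [357.2 250.7] 102 [0.6291 0.0977] (629.8, 98.1, 52.1)
scene [403.7 296. ] 293 [0.7234 0.1355] (722.0, 136.5, 32.5)
scene origin 303 260
```

View pics/fD.png

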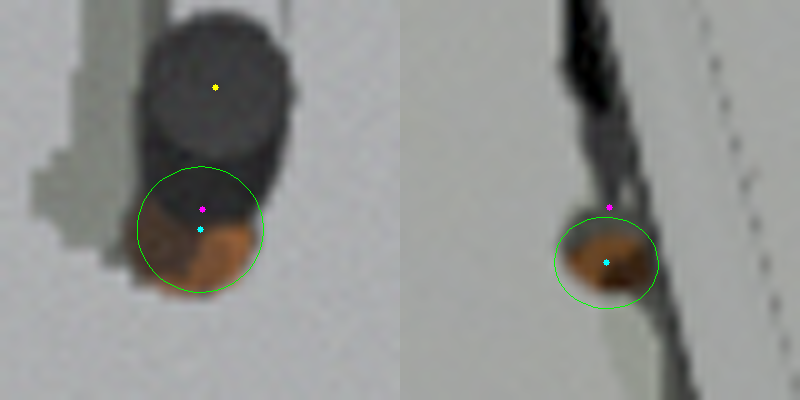

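Run:
```python
from h import *
im=cv2.imread("pics/sceneD.png")[272:300,318:346]
t=cv2.imread("pics/topD.png")[170:198,308:336]
f=lambda a:cv2.convertScaleAbs(cv2.resize(a,(400,400),interpolation=cv2.INTER_LANCZOS4),alpha=1.6)
cv2.imwrite("pics/zt.png",np.hstack([f(t),f(im)]))
for n,o in(("top",(308,170)),("scene",(318,272))):
    for X in ([.692,.0383,.09],[.692,.0383,.074],[.691,.0393,.074]): print(n,((proj(n,X)-o+.5)*400/28).round())
for n in("top","scene"):
    viewer.read_camera(n)
    for k in("probe_tip","small_hole"): print(n,k,[(np.round(q["xy"],1),round(q["confidence"],2),ray_z(n,q["xy"],.09 if k[0]=="p" else .074).round(4)) for q in spotter.spot_point(n,k)[:1]])
```

```text
top [189. 227.]
top [186. 256.]
top [173. 268.]
scene [227. 253.]
scene [223. 332.]
scene [229. 321.]
top probe_tip []
top small_hole [(array([322.6, 189.1]), 0.84, array([0.69  , 0.0358, 0.074 ]))]
scene probe_tip [(array([332.7, 284.9]), 0.71, array([0.685 , 0.0395, 0.09  ]))]
scene small_hole [(array([334.6, 294.3]), 0.88, array([0.692 , 0.0406, 0.074 ]))]
```

View pics/zt.png

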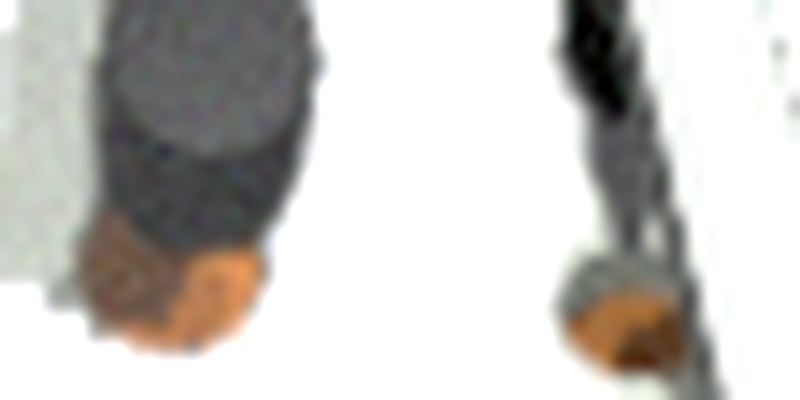

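The zoom shows the tip just inside the small hole's rim in the scene view. The hole is about 1 mm short in x, so I'll trim that and then release.

Emit:
carry_out([
  {"wx": 0, "wy": 0, "wz": 0, "x": 1, "y": 0.5, "z": 0, "grip": 1},
  {"wx": 0, "wy": 0, "wz": 0, "x": 0, "y": 0, "z": 0, "grip": 1},
  {"wx": 0, "wy": 0, "wz": 0, "x": 0, "y": 0, "z": 0, "grip": 1},
  {"wx": 0, "wy": 0, "wz": 0, "x": 0, "y": 0, "z": 0, "grip": 1},
  {"wx": 0, "wy": 0, "wz": 0, "x": 0, "y": 0, "z": 0, "grip": 1},
], grip_force=40)

```text
clock: 11.3
ee_pos: [0.5284, 0.1076, 0.0814]
tcp_rot: [[0.994, -0.111, 0.002], [-0.111, -0.994, 0.0], [0.002, -0.0, -1.0]]
ft_force: [-0.7, 1.5, 10.2]
opening: 0.0235
```

```bash
python3 look.py E; python3 fit.py E .692 .0383 .0075 .692 .0383; cp pics/fitE_*.png pics/fE.png
```

```text
11.3 [0.52842786 0.10757138 0.08143883] [-0.7  1.5 10.2] [ 0.99384705 -0.11073975]
top [239.2 160.4] 562 [0.7228 0.1354] (722.8, 135.2, 32.8)
top [270.9 240.1] 503 [0.6284 0.0959] (628.7, 96.1, 58.4)
top origin 291 152
scene [357.5 251.2] 101 [0.6301 0.0979] (630.7, 97.7, 51.7)
scene [403.4 296.7] 288 [0.7243 0.1347] (723.3, 135.2, 31.9)
scene origin 303 260
```

View pics/fE.png

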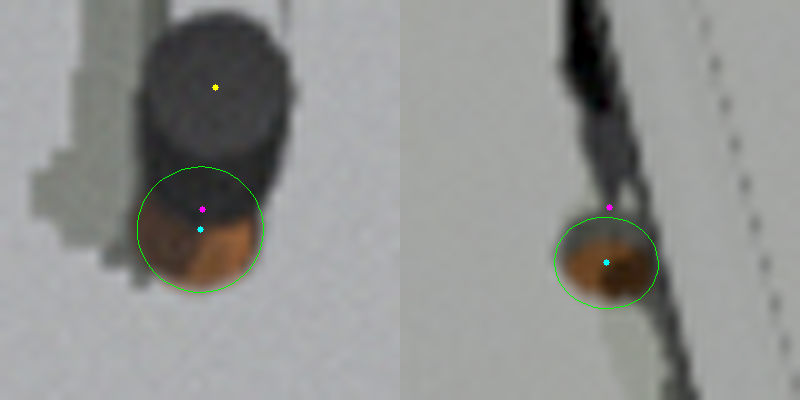

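Centred to within about 0.5 mm in both views. Releasing and retreating straight up.

Emit:
carry_out([
  {"wx": 0, "wy": 0, "wz": 0, "x": 0, "y": 0, "z": 0, "grip": 0.6},
  {"wx": 0, "wy": 0, "wz": 0, "x": 0, "y": 0, "z": 0, "grip": 0.3},
  {"wx": 0, "wy": 0, "wz": 0, "x": 0, "y": 0, "z": 0, "grip": 0},
  {"wx": 0, "wy": 0, "wz": 0, "x": 0, "y": 0, "z": 0, "grip": 0},
  {"wx": 0, "wy": 0, "wz": 0, "x": 0, "y": 0, "z": 0, "grip": 0},
  {"wx": 0, "wy": 0, "wz": 0, "x": 0, "y": 0, "z": 0, "grip": 0},
  {"wx": 0, "wy": 0, "wz": 0, "x": 0, "y": 0, "z": 0, "grip": 0},
], grip_force=40)

```text
clock: 12.1
ee_pos: [0.528, 0.1076, 0.0802]
tcp_rot: [[0.994, -0.111, -0.0], [-0.111, -0.994, -0.0], [-0.0, 0.0, -1.0]]
ft_force: [-0.4, -0.3, -0.0]
opening: 0.0852
```

```bash
python3 look.py F; python3 fit.py F .692 .0383 .0075 .692 .0383; cp pics/fitF_*.png pics/fF.png
```

```text
12.1 [0.52803333 0.10755314 0.08020566] [-0.4 -0.3 -0. ] [ 0.99384879 -0.11074559]
top [239.2 160.4] 566 [0.7228 0.1353] (722.7, 135.0, 32.8)
top [270.9 240.2] 507 [0.6284 0.0959] (627.5, 96.1, 58.4)
top origin 291 152
scene [357.5 251.2] 98 [0.6301 0.0978] (630.7, 97.7, 51.7)
scene [403.5 296.7] 286 [0.7244 0.1347] (724.1, 134.8, 31.4)
scene origin 303 260
```

View pics/fF.png

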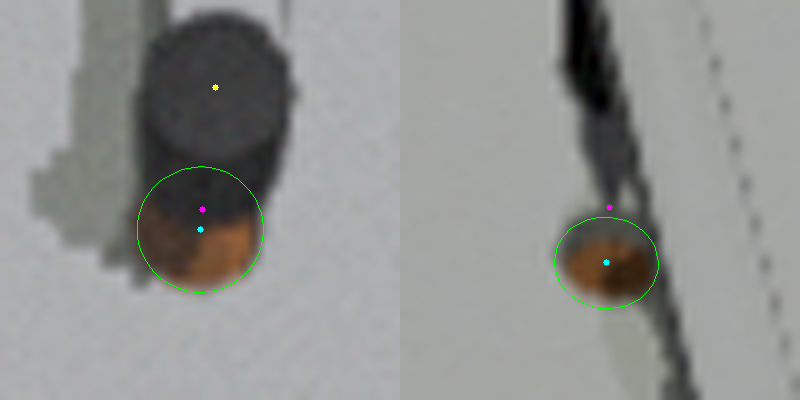

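The release didn't move the table: the hole pixels are unchanged and the force is about zero. Moving up.

Emit:
carry_out([
  {"wx": 0, "wy": 0, "wz": 0, "x": 0, "y": 0, "z": -10, "grip": 0},
  {"wx": 0, "wy": 0, "wz": 0, "x": 0, "y": 0, "z": -25, "grip": 0},
  {"wx": 0, "wy": 0, "wz": 0, "x": 0, "y": 0, "z": -30, "grip": 0},
  {"wx": 0, "wy": 0, "wz": 0, "x": 0, "y": 0, "z": -30, "grip": 0},
  {"wx": 0, "wy": 0, "wz": 0, "x": 0, "y": 0, "z": -30, "grip": 0},
  {"wx": 0, "wy": 0, "wz": 0, "x": 0, "y": 0, "z": -15, "grip": 0},
  {"wx": 0, "wy": 0, "wz": 0, "x": 0, "y": 0, "z": 0, "grip": 0},
  {"wx": 0, "wy": 0, "wz": 0, "x": 0, "y": 0, "z": 0, "grip": 0},
])

```text
clock: 13.0
ee_pos: [0.5277, 0.1076, 0.2202]
tcp_rot: [[0.994, -0.111, 0.0], [-0.111, -0.994, -0.0], [0.0, 0.0, -1.0]]
ft_force: [-0.1, -0.1, -0.5]
opening: 0.0855
```

```bash
python3 look.py G; python3 -c "
from h import *
arm.finish_job()"
```

```text
13.0 [0.52773955 0.1075519  0.22024472] [-0.1 -0.1 -0.5] [ 0.99385058 -0.11072925]
top [239.2 160.4] 568 [0.7228 0.1353] (723.0, 135.3, 32.7)
top [270.9 240.2] 499 [0.6284 0.0959] (628.5, 96.0, 58.7)
top origin 291 152
scene [357.8 251.1] 96 [0.6301 0.0983] (630.7, 97.7, 51.7)
scene [403.5 296.7] 289 [0.7244 0.1348] (724.1, 134.8, 31.4)
scene origin 303 260
the job is handed in; nothing more can be done
```

I finished the job and handed it in at about 13 s. Using the post, I brought the large hole under the probe tip and held it still for about 2.8 s. I then brought the small hole under the tip, released the post and moved the arm clear above it.

**Centring:** after trims, both overlays put each hole within about 1 mm of the tip, on a camera calibration good to about 2 mm.

**After release:** the hole positions did not change when the fingers opened or when the arm retreated, and the wrist force was near zero.

**Disagreements:**
- The two cameras differed by 1–2 mm on absolute positions, so I compared the hole and the tip within each picture.
- The trained network's late probe tip reading was about 6 mm short in x in the scene view, and it found no tip in the top view. I did not use either and relied on the probe holder's top disc and the visible steel point instead.
- Its small-hole readings were up to about 3 mm off the rim I fitted, so I went by the rim.

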